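Reset the grinder: burrs to zero, four clicks back, two doses, switch on

ROBOT

A 6-joint arm with a two-finger parallel gripper is mounted at the origin on the work surface. World frame = base frame: x ahead of the robot, y to its left, z up, the work surface at z = 0. Lengths are in m, angles in rad, forces in N, time in s.
With the tool pointing down it reaches from about 0.375 to 0.975 m from the base axis. Payload 3.8 kg.
Tool frame: the origin (TCP) lies on the centre line of the jaws, within the pads' length; the fingertips stand 14 mm ahead of it and the grasp point (between the pads) lies 5 mm behind it; z points along the fingers, y is the line along which they close (so a half turn about z gives the same grasp; the last joint's range is limited). The gripper opens to 85 mm and grips with 20 to 120 N. Pads are 22 mm wide; open, the fingers measure 114 mm over their backs; the gripper's body (76 mm by 85 mm) begins 54 mm behind the grasp point. The pads swing forward as they close: fully open they stand 13 mm farther back than shut.
Start: joints at [1.277, 0.264, 1.604, -0, 1.274, -0.037], TCP at [0.171, 0.653, 0.245] pointing down, gripper open.
Joint ranges: [-2.63, 2.63], [-0.94, 2.18], [0.31, 2.57], [-1.31, 4.45], [0, 2.66], [-2.55, 2.55]. Speed limits (rad/s): [2.57, 2.57, 3.14, 3.14, 3.14, 3.14].

INTERFACE

Orientations are given as a rotation vector (axis times angle).
In Python, from workcell import bot, eyes, spot_in gives the robot as it stands.
- The arm moves only by the tool carry_out, never from a script. Its argument "series" is text: rows parted by semicolons, each of 4 numbers parted by spaces: the shift along the world's x, y, z in m, then the turn about the world's z in degrees. In form: tx ty tz roll; .... A call has 1 to 20 rows; each row shifts and turns the commanded pose from where the row before left it; what a row does not reach is not made up. A row lasts 1/8 s, in which the tool goes at most 62.5 mm and 10.7 degrees, less where a joint would pass 70% of its speed; a pose out of reach is approached as far as the arm can. A call is refused whole if a number of a shift passes 0.0625 or a number of a turn 10.7, either way. A call with a gripper value outside its range is refused whole. "jaw" is the gripper command: -1 is shut, 1 is fully open, values between are in proportion, set as the call begins (left out, the last holds). The fingers move at their own pace and stop on an object; "grip_force" is the grip in N (left out, the last holds). Time passes only in rows, so rows that do not move let the fingers close. It gives the time, the measured TCP pose, the force, the opening and the grip force at its end, in the units of the state.
- bot.read_state(): the state, without advancing time (a new reading comes with each control period).
- eyes.read_camera(name): name is "scene" or "top" or "wrist"; returns (picture, depth): 384x512x3 uint8, blue, green, red; 384x512 float32, m along the optical axis (not along the pixel's ray), 0 where there is no reading.
- eyes.get_calibration(name): a dict with "K" (3x3 intrinsics, pixels), "position" and "rotation" of the camera in the world; the wrist camera has in their place "T_tool_cam" (4x4, takes a point from camera to tool coordinates, whose origin is the TCP and whose axes are the flange's). Camera axes: x right, y down, z forward; pixel columns grow to the right and rows downward; lengths in m; the calibration is good to about 2 mm. A picture is of the moment at which its call begins: read the wrist's pose just before it. get_calibration takes no time and is no camera call.
- bot.finish_job(): hands the job in; it is judged then, once.
Trained networks look in the newest picture that a camera, given by its name, has taken for a name from the list of things; names that differ only in an ending like _2 or _b are one class to them, and where a whole thing is asked for, a point or a joint stands for the part that bears it (a point fixed in the world has none). Each returns a list of dicts, best first, with "score" (0 to 1); they miss things now and then, are a little off and sometimes report something else, mostly with a low value. They report only what shows in the picture. A call takes as long as a camera call. They do not tell look-alikes from the thing itself.
- spot_in(camera, target): "rect" ([centre column, centre row, width, height] in pixels, round what is visible of it).
The state is a dict: "time": time; "q": joint angles; "joint_vel": joint speeds; "joint_torque": joint torques, N m; "tool_pos": TCP position; "tcp_rot": TCP orientation; "wrist_force": force on the tool from outside, world axes, zero at the start; "torque": the same for the moment, N m; "width": opening from 0.0 (shut) to 1.0 (fully open); "grip_force": force on a finger pad.
Only numpy, scipy, OpenCV 4.12 (cv2) and the standard library are available. Lean on these libraries where they do the work, as an engineer would, in place of code of your own. Each camera call takes 0.05 s, during which the arm holds its last target. There are 200 camera calls.

TASK

Get the grinder ready and start it: turn the dial on its deck clockwise to its stop, then back it off exactly four clicks and let go; after that push the dose lever two notches away from its rest end, one notch at a time with a short pause in each, and last flip the toggle on the switch box over to its other side. Leave the steel cup under the spout and the other things on the counter where they stand.

Things in the scene. Friction and masses are not known exactly. Their poses are not given: they have to be found in the camera images.
- mill: Grey grinder, a fixed case 160 mm (x) by 340 mm (y) with a flat deck 120 mm above the counter. Origin: under the centre of the case, at counter height; x points away from its front (the side with the spout, which faces the robot, turned by up to 0.3 rad), y to its left, z up. On the deck: dial in the middle, steel funnel (to 48 mm radius, 55 mm tall) centred at y +112 mm, dose lever at y -110 mm. The spout juts 53 mm out of the front, 82 to 115 mm high.
- dial (a joint): Dial angle in rad about a vertical axis. 0 = the stop, fully clockwise seen from above; grows anticlockwise up to 3.6. It clicks (a sprung detent, up to about 0.08 N m) every 0.349 rad (20 degrees), into rests at 0, 0.349, 0.698, 1.047, 1.396 and so on; let go, it falls into the nearest rest. Starts one to three clicks from the stop. Four clicks from the stop is 1.396. The collar has a stud for every click, the bigger stud marks the stop.
- dial_grip (a point): Middle of the dial's bar grip, on the dial's axis, 156 mm above the counter. The black bar is 50 mm long along this frame's x, 13 mm thick along y and 26 mm tall (143 to 169 mm above the counter), standing on a 28 mm radius disc. The frame turns with the dial; its +x is the nose with the white line and steel pin. At the stop x points along the grinder's x (at the bigger stud).
- dose_lever (a joint): Dose lever angle in rad about a level axis (the grinder's y). 0 = rest end, leaning 35 degrees towards the grinder's front (-x); grows as the top swings to the grinder's +x, up to 1.396. It clicks every 0.349 rad (20 degrees; about 1 to 2 N at the tip): pushed beyond the halfway point between notches it falls by itself into the next one. First notch 0.349, second notch 0.698 (leaning 5 degrees beyond upright). Starts at the rest end.
- dose_lever_tip (a point): Centre of the black cross-roller at the lever's top: radius 9 mm, 22 mm long along y, 62 mm from the hinge. Moves with the lever; stem below it 7 by 12 mm.
- dose_lever_hinge (a point): Point on the lever's hinge axis, fixed to the grinder, 123 mm above the counter, between two round steel cheeks that rise 25 mm above it. Axes as the grinder's.
- switch_box: Fixed white toggle switch box, 85 mm square, on a 110 mm square wooden block 50 mm tall; its face looks up, 98 mm above the counter. Origin: under the centre of the block, at counter height; x points away from the robot (turned up to 0.4 rad), z up.
- toggle (a joint): Toggle angle in rad about the box's y axis, 96 mm above the counter. 0 = off, leaning 20 degrees towards the box's -x; snaps over beyond 0.35 to its other stop at 0.70 = on, leaning 20 degrees to +x. Takes about 1 to 2 N at the tip. Starts off.
- toggle_tip (a point): Top end of the toggle, 40 mm from its pivot; the head is 15 mm across and 12 mm long, the stem 10 mm across. Moves with the toggle.
- cup: Loose steel cup, rim radius 34 mm, 70 mm tall, under the spout. Origin: centre of its underside. Leave it.
- tumbler: Loose plastic tumbler, rim radius 36 mm, 110 mm tall, behind the grinder. Origin: centre of its underside. Leave it.
- jar: Loose glass jar, radius 36 mm, 100 mm tall, behind the grinder. Origin: centre of its underside. Leave it.
- spoon: Loose steel spoon lying on the counter near the switch box. Leave it.
- matchbox: Loose cardboard matchbox, 54 by 36 by 16 mm, on the counter to the left of the grinder. Origin: centre of its underside. Leave it.
Not all that is in view belongs to the job. What is shaped like the switch_box but green or pink is not meant.

How it is judged:
On the way, in this order (a step that is already met when the one before it is completed fails the run):
1. the dial is turned clockwise to its stop (value of joint dial below 0.09 rad), for 0.1 s.
2. the dial is backed off four clicks and let go (value of joint dial between 1.276 and 1.516 rad and contact force between the fingers and mill below 0.1 N), for 0.2 s.
3. the dose lever rests in its first notch (value of joint dose_lever between 0.23 and 0.47 rad), for 0.2 s.
4. the dose lever rests in its second notch (value of joint dose_lever between 0.578 and 0.818 rad), for 0.2 s.
5. the toggle is flipped on (value of joint toggle above 0.6 rad), for 0.1 s.
At the end, for the whole second after the job is handed in: Dial four clicks from its stop (1.396 rad, within 0.12), dose lever in its second notch (0.698 rad, within 0.12), toggle on (above 0.6 rad); cup (within 20 mm), tumbler, jar, spoon and matchbox (within 30 mm) where they stood, vessels upright (all of step 4 and value of joint dial between 1.276 and 1.516 rad and value of joint toggle above 0.6 rad and distance of cup from where it was at the start of the episode below 0.02 m and distance of each of tumbler, jar, spoon, matchbox from where it was at the start of the episode below 0.03 m and angle between each of cup, tumbler, jar's own z axis and vertical below 0.2 rad); the robot touches nothing.
It also fails if it takes over 64 s, if anything falls off the work surface, if the arm or the gripper's body presses on something with over 40 N, if the wrist force passes 120 N, or if a joint passes its speed limit or range.

## Working session

There is one attempt and no reset: what is moved stays moved. The work goes in short steps, Python scripts to look and compute and a tool call to move; the robot and the scene stay as the last step left them, time stands still between calls to the robot, and variables do not carry over. Pictures are saved under pics/ and viewed, at most 10 in all, crops included, and the job is handed in when it is done.

Besides the shell and the picture viewer there is one more tool, called after "Request:" as name(argument=value, ...), one argument or row to a line, values as JSON. carry_out: Moves the arm, as the interface text tells. Its arguments: {"type":"object","properties":{"series":{"type":"string"},"jaw":{"type":"number"},"grip_force":{"type":"number"}},"required":["series"]}

```bash
mkdir -p pics
cat > h.py <<'E'
import numpy as np, cv2
from workcell import bot, eyes, spot_in
from scipy.spatial.transform import Rotation as R
def cloud(name):
    s=bot.read_state(); im,d=eyes.read_camera(name); c=eyes.get_calibration(name); K=np.array(c["K"])
    v,u=np.mgrid[:384,:512]
    p=np.stack([(u-K[0,2])/K[0,0]*d,(v-K[1,2])/K[1,1]*d,d],-1)
    if "T_tool_cam" in c:
        T=np.array(c["T_tool_cam"]); p=p@T[:3,:3].T+T[:3,3]
        p=p@R.from_rotvec(s["tcp_rot"]).as_matrix().T+s["tool_pos"]
    else: p=p@np.array(c["rotation"]).T+c["position"]
    p[d==0]=np.nan
    return im,p
E
python3 - <<'E'
from h import *
a={}
for n in("scene","top"):
    im,p=cloud(n); a[n]=im; np.save(n+".npy",p); cv2.imwrite(n+".png",im)
    for t in("mill","dial","dose_lever","switch_box","toggle","cup","spoon"):
        for r in spot_in(n,t)[:3]:
            u,v=int(r["rect"][0]),int(r["rect"][1]); print(n,t,round(r["score"],2),np.round(r["rect"]),np.round(p[v,u],3))
for n in a: cv2.imwrite(f"pics/{n}1.png",cv2.resize(a[n],(800,600)))
s=bot.read_state();print(s)
E
```

```text
Traceback (most recent call last):
  File "h.py", line 11, in cloud
    else: p=p@np.array(c["rotation"]).T+c["position"]
            ~~~~~~~~~~~~~~~~~~~~~~~~~~~^~~~~~~~~~~~~~
ValueError: operands could not be broadcast together with shapes (384,512) (3,)
```

```bash
sed -i 's/np.array(c\["rotation"\])/R.from_rotvec(c["rotation"]).as_matrix()/' h.py
python3 - <<'E'
from h import *
print(eyes.get_calibration("top"))
a={}
for n in("scene","top"):
    im,p=cloud(n); a[n]=im; np.save(n+".npy",p); cv2.imwrite(n+".png",im)
    for t in("mill","dial","dose_lever","switch_box","toggle","cup","spoon"):
        for r in spot_in(n,t)[:3]:
            u,v=int(r["rect"][0]),int(r["rect"][1]); print(n,t,round(r["score"],2),np.round(r["rect"]),np.round(p[v,u],3))
for n in a: cv2.imwrite(f"pics/{n}1.png",cv2.resize(a[n],(800,600)))
s=bot.read_state();print(s)
E
```

```text
{'K': array([[383.73218267,   0.        , 262.17260069],
       [  0.        , 383.73218267, 191.16007893],
       [  0.        ,   0.        ,   1.        ]]), 'position': array([ 0.44187886, -0.04501967,  1.32986675]), 'rotation': array([-2.17703463,  2.2248207 , -0.08042669])}
scene mill 0.81 [320. 234. 137. 100.] [0.66  0.144 0.119]
scene dial 0.55 [323. 217.  17.  26.] [0.628 0.147 0.153]
scene dose_lever 0.52 [282. 198.   7.  24.] [0.575 0.032 0.158]
scene switch_box 0.94 [266. 178.  40.  42.] [ 0.361 -0.045  0.091]
scene switch_box 0.87 [151. 158.  42.  42.] [ 0.293 -0.478  0.08 ]
scene switch_box 0.67 [210. 165.  34.  40.] [ 0.298 -0.251  0.078]
scene toggle 0.48 [174. 193.   5.  11.] [ 0.551 -0.29   0.121]
scene toggle 0.17 [323. 215.  23.  24.] [0.622 0.144 0.154]
scene cup 0.67 [322. 215.  19.  22.] [0.622 0.144 0.154]
scene spoon 0.64 [211. 204.  14.   8.] [ 0.422 -0.216  0.005]
scene spoon 0.46 [321. 215.  22.  24.] [0.618 0.142 0.151]
top mill 0.84 [196. 171. 112.  68.] [0.579 0.142 0.138]
top dial 0.76 [198. 160.  20.  18.] [0.609 0.134 0.145]
top dose_lever 0.37 [230.
[... 514 characters left out ...]
116]
{'time': 0.85, 'q': array([ 1.27712377e+00,  2.63844366e-01,  1.60396689e+00, -1.46108049e-05,
        1.27366223e+00, -3.68812099e-02]), 'joint_vel': array([ 8.51228651e-04, -5.55371107e-04, -3.37449542e-04, -9.07811548e-04,
       -6.59257608e-05, -2.28270365e-04]), 'joint_torque': array([ 4.86952067e-04, -5.15019071e+01, -3.67720735e+01, -1.25142906e-04,
        4.22311332e-04, -8.95670610e-06]), 'tool_pos': array([0.1714365 , 0.65289149, 0.24533516]), 'tcp_rot': array([4.02248595e-01, 3.11570067e+00, 1.81017155e-04]), 'wrist_force': array([ 0.02516749, -0.55148195, -0.75056759]), 'torque': array([-0.0153139 , -0.02802534, -0.03152394]), 'grip_force': 0.0, 'width': 0.999513638022213}
```

View pics/top1.png

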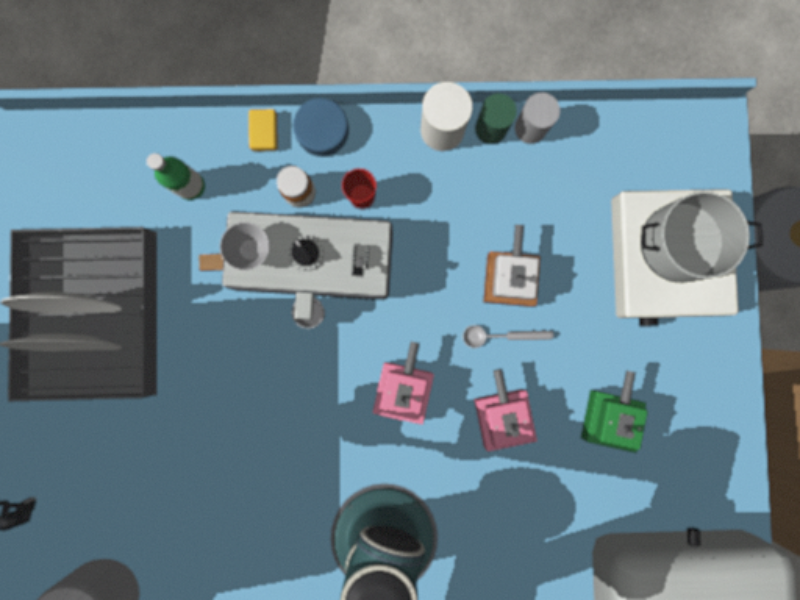

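View pics/scene1.png

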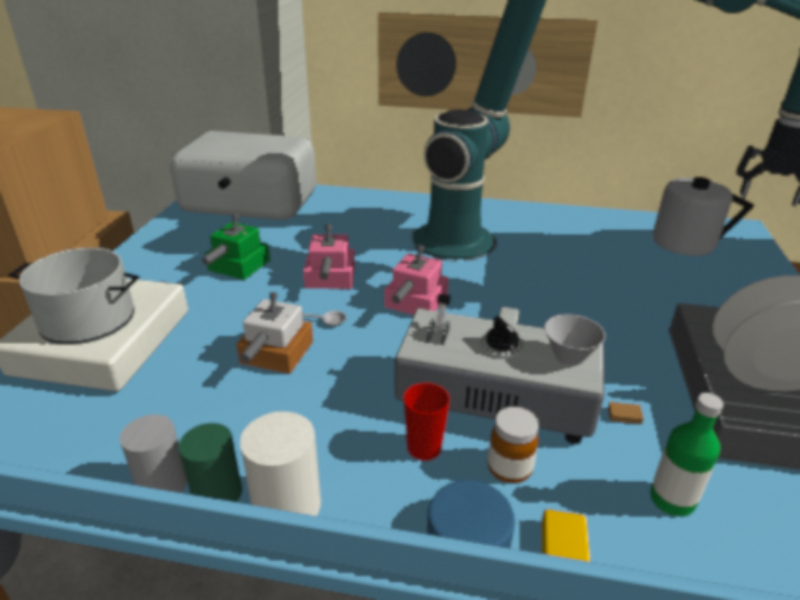

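The top view shows the mill centred near (305,255), with its dial at (305,252), lever at (360,262) and cup at (308,312). There are four boxes: white on wood at (512,275), pink at (405,392) and (505,420), and green at (615,418). Only the white one on the wooden block fits. I'll fit its pose and confirm it in a crop.

Run:
```python
from h import *
im=cv2.imread("top.png"); p=np.load("top.npy")
def rect(m,f):
    q=(p[...,:2][m]*1000).astype(np.float32); r=cv2.minAreaRect(q); print(f,m.sum(),r, np.median(p[...,2][m]))
X,Y,Z=p[...,0],p[...,1],p[...,2]
m=(Z>.105)&(Z<.13)&(X>.46)&(X<.72)&(Y>-.1)&(Y<.36)
m=cv2.morphologyEx(m.astype(np.uint8),cv2.MORPH_OPEN,np.ones((5,5)))>0
rect(m,"mill")
b=(abs(X-.53)<.1)&(abs(Y+.29)<.09)
m=b&(Z>.085)&(Z<.11); m=cv2.morphologyEx(m.astype(np.uint8),cv2.MORPH_OPEN,np.ones((7,7)))>0; rect(m,"box")
m=b&(Z>.035)&(Z<.13); m=cv2.morphologyEx(m.astype(np.uint8),cv2.MORPH_OPEN,np.ones((9,9)))>0; rect(m,"block")
m=b&(Z>.115); print("toggle",p[m])
k=(abs(X-.6)<.05)&(abs(Y-.13)<.05)&(Z>.15); print("dial",k.sum(),p[k].mean(0)); 
A=cv2.resize(im[125:225,130:265],(800,592),interpolation=2)
B=cv2.resize(im[130:220,290:370],(530,592),interpolation=2)
cv2.imwrite("pics/c.png",cv2.resize(np.hstack([A,B]),(800,360)))
```

```text
mill 4297 ((579.73828125, 141.10772705078125), (336.7303466796875, 212.37368774414062), 85.3337173461914) 0.11932406096792869
box 646 ((553.2225952148438, -290.5589294433594), (87.32547760009766, 83.5648193359375), 85.31802368164062) 0.09509273262146867
block 978 ((552.6607666015625, -291.44024658203125), (111.96572875976562, 108.71540069580078), 85.17932891845703) 0.09291577889782976
toggle [[ 0.55012276 -0.28910772  0.11864151]
 [ 0.54894173 -0.28974582  0.13112801]
 [ 0.54628481 -0.28417713  0.12689384]
 [ 0.54584041 -0.28646193  0.13126243]
 [ 0.54563031 -0.28927452  0.13293336]
 [ 0.54514747 -0.2914274   0.13775472]
 [ 0.54250714 -0.28262792  0.13417508]
 [ 0.54244322 -0.28577621  0.13415963]
 [ 0.5425865  -0.28942772  0.13167886]
 [ 0.54219637 -0.29178115  0.13554525]
 [ 0.54227711 -0.29528723  0.13380704]
 [ 0.53935435 -0.28250684  0.13427302]
 [ 0.53944421 -0.28603469  0.13236805]
 [ 0.53927123 -0.28891512  0.13368878]
 [ 0.53902828 -0.29161093  0.13587111]
 [ 0.53946538 -0.29604426  0.12969261]
 [ 0.53636647 -0.28611367  0.13146739]
 [ 0.53602703 -0.28855701  0.13494258]
 [ 0.53597225 -0.29172769  0.1348073 ]
 [ 0.53319869 -0.28929137  0.13083506]]
dial 77 [0.60530299 0.13946921 0.16585914]
```

View pics/c.png

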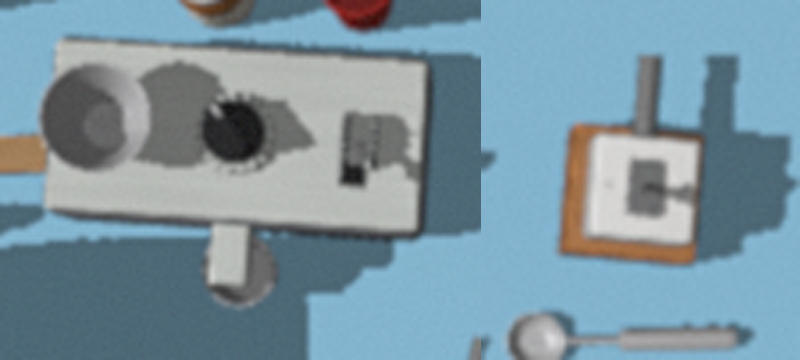

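The crop confirms it: the white box on the wooden block, and the dial nose pointing up-left, about two clicks from the stop. The mill is at about (0.606, 0.139) with yaw −4.7°. I'll move above the dial with the tool turned to match the bar.

Request:
carry_out(
  series="0 0 0.05 0; 0 0 0.05 0; 0.0242 -0.0286 0 -7.2; 0.0242 -0.0286 0 -7.2; 0.0242 -0.0286 0 -7.2; 0.0242 -0.0286 0 -7.2; 0.0242 -0.0286 0 -7.2; 0.0242 -0.0286 0 -7.2; 0.0242 -0.0286 0 -7.2; 0.0242 -0.0286 0 -7.2; 0.0242 -0.0286 0 -7.2; 0.0242 -0.0286 0 -7.2; 0.0242 -0.0286 0 -7.2; 0.0242 -0.0286 0 -7.2; 0.0242 -0.0286 0 -7.2; 0.0242 -0.0286 0 -7.2; 0.0242 -0.0286 0 -7.2; 0.0242 -0.0286 0 -7.2; 0.0242 -0.0286 0 -7.2; 0.0242 -0.0286 0 -7.2",
  jaw=0.3,
)

```text
time: 3.35
tool_pos: [0.6078, 0.137, 0.3454]
tcp_rot: [-2.992, -0.956, -0.0]
wrist_force: [-0.2, 0.3, -0.4]
width: 0.651
grip_force: 0.0
```

Run:
```python
from h import *
im,p=cloud("wrist"); np.save("w.npy",p); cv2.imwrite("w.png",im); cv2.imwrite("pics/w1.png",cv2.resize(im,(800,600)))
s=bot.read_state(); print(s["time"],s["tool_pos"],s["tcp_rot"],np.degrees(s["q"]))
X,Y,Z=p[...,0],p[...,1],p[...,2]
k=(np.hypot(X-.606,Y-.139)<.04)&(Z>.155)&(Z<.18)
q=p[k]; print(k.sum(),q.mean(0),np.median(q[:,2])); print(cv2.minAreaRect((q[:,:2]*1000).astype(np.float32)))
k=(np.hypot(X-.5616,Y-.032)<.04)&(Z>.165)&(Z<.2); q=p[k]; print("lever",k.sum(),q.mean(0) if len(q) else 0, q.min(0),q.max(0))
m=((Z>.11)&(Z<.13)).astype(np.uint8); m=cv2.morphologyEx(m,cv2.MORPH_OPEN,np.ones((9,9)))>0
print("deck",cv2.minAreaRect((p[m][:,:2]*1000).astype(np.float32)),np.median(Z[m]))
```

```text
3.4 [0.61036425 0.13328262 0.34498762] [2.99182251e+00 9.45625275e-01 2.02024408e-03] [10.14678105  7.10786325 90.99378584 -0.21339773 81.7966     65.09667973]
706 [0.60962026 0.14146127 0.16694448] 0.1673064150021802
((608.1490478515625, 140.26902770996094), (49.80974578857422, 12.605936050415039), 35.2874641418457)
lever 268 [0.56460215 0.04047965 0.17771853] [0.55439016 0.02550367 0.16535306] [0.57384012 0.04571522 0.18333267]
deck ((581.390380859375, 143.92666625976562), (332.7864074707031, 210.10313415527344), 85.30661010742188) 0.1195997349706473
```

View pics/w1.png

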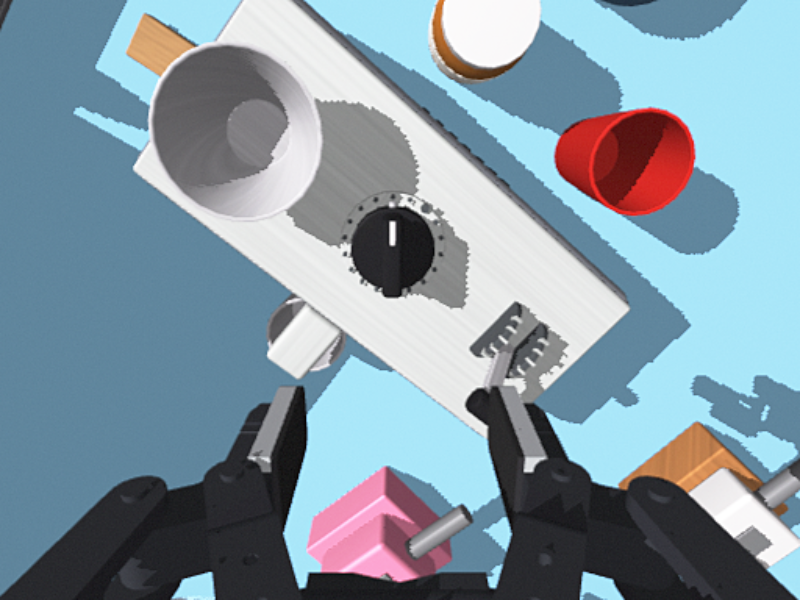

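The wrist view shows the dial at (393,250), with its nose at (392,232) and the bigger stud at (428,208): two clicks off the stop. The arm was still settling, so I'll let it rest and measure again.

Request:
carry_out(
  series="0 0 -0.05 0; 0 0 0 0; 0 0 0 0; 0 0 0 0",
)

```text
time: 3.9
tool_pos: [0.608, 0.1386, 0.2979]
tcp_rot: [2.99, 0.963, 0.006]
wrist_force: [-0.8, -0.6, 0.2]
width: 0.65
grip_force: 0.0
```

Run:
```python
from h import *
im,p=cloud("wrist")
s=bot.read_state(); print(s["time"],s["tool_pos"],s["tcp_rot"])
X,Y,Z=p[...,0],p[...,1],p[...,2]
k=(np.hypot(X-.606,Y-.139)<.04)&(Z>.16)&(Z<.18)
q=p[k]; print(k.sum(),q.mean(0)); print(cv2.minAreaRect((q[:,:2]*1000).astype(np.float32)))
k=(np.hypot(X-.5616,Y-.032)<.04)&(Z>.165)&(Z<.2); q=p[k]; print("lever",k.sum(), q.min(0),q.max(0))
a=R.from_rotvec(s["tcp_rot"]).as_matrix()[:,1]; print(np.degrees(np.arctan2(a[1],a[0])))
```

```text
3.95 [0.60800038 0.13860203 0.29783532] [2.98967368 0.96341897 0.00597649]
939 [0.60936488 0.14141754 0.16704763]
((608.1729125976562, 140.414794921875), (49.78935241699219, 13.024801254272461), 35.18815231323242)
lever 128 [0.55529385 0.03319543 0.16545848] [0.5664106  0.04563965 0.18311501]
-54.27721000874989
```

Request:
carry_out(
  series="0 0.0015 -0.045 -0.5; 0 0 -0.045 0; 0 0 -0.03 0; 0 0 -0.017 0; 0 0 0 0; 0 0 0 0",
)

```text
time: 4.7
tool_pos: [0.6084, 0.1399, 0.1604]
tcp_rot: [2.994, 0.95, 0.005]
wrist_force: [-0.3, -0.0, -0.2]
width: 0.648
grip_force: 0.0
```

Request:
carry_out(
  series="0 0 0 0; 0 0 0 0; 0 0 0 0; 0 0 0 0; 0 0 0 0; 0 0 0 0",
  jaw=-1,
  grip_force=30,
)

```text
time: 5.45
tool_pos: [0.6072, 0.1403, 0.1595]
tcp_rot: [-2.994, -0.949, -0.002]
wrist_force: [-2.8, 1.8, 5.3]
width: 0.141
grip_force: 31.3
```

Request:
carry_out(
  series="0 0 0.001 -6; 0 0 0 -6; 0 0 0 -6; 0 0 0 -6; 0 0 0 -6; 0 0 0 -6; 0 0 0 -4; 0 0 0 -2; 0 0 0 0; 0 0 0 0; 0 0 0 0",
)

```text
time: 6.82
tool_pos: [0.6068, 0.1412, 0.1595]
tcp_rot: [-3.134, 0.183, 0.0]
wrist_force: [-0.9, 5.4, 1.7]
width: 0.144
grip_force: 36.4
```

```bash
cat > a.py <<'E'
from h import *
s=bot.read_state(); a=R.from_rotvec(s["tcp_rot"]).as_matrix()[:,1]; print(s["time"],np.round(s["tool_pos"],4),"bar rel mill",np.degrees(np.arctan2(a[1],a[0]))+90+4.7,"F",np.round(s["wrist_force"],1),"T",np.round(s["torque"],2),s["width"])
E
python3 a.py
```

```text
6.825 [0.6068 0.1412 0.1595] bar rel mill -1.985427238172039 F [-0.9  5.4  1.7] T [0.87 0.28 0.81] 0.14388544107011483
```

Request:
carry_out(
  series="0 0 0 4; 0 0 0 6; 0 0 0 6; 0 0 0 6; 0 0 0 6; 0 0 0 6; 0 0 0 6; 0 0 0 6; 0 0 0 6; 0 0 0 6; 0 0 0 6; 0 0 0 6; 0 0 0 6; 0 0 0 4; 0 0 0 2; 0 0 0 0; 0 0 0 0; 0 0 0 0",
)

```text
time: 9.07
tool_pos: [0.6079, 0.1398, 0.1595]
tcp_rot: [2.489, 1.916, 0.003]
wrist_force: [5.0, 1.9, -2.0]
width: 0.146
grip_force: 30.3
```

```bash
python3 a.py
```

```text
9.075 [0.6079 0.1398 0.1595] bar rel mill 79.86727049175825 F [ 5.   1.9 -2. ] T [ 0.38 -0.91 -0.03] 0.14581408233614007
```

Request:
carry_out(
  series="0 0 0 0; 0 0 0 0; 0 0 0 0; 0 0 0 0; 0 0 0 0; 0 0 0.03 0; 0 0 0.04 0; 0 0 0.04 0; 0 0 0.03 0; 0 0 0 0; 0 0 0 0; 0 0 0 0",
  jaw=-0.2,
)

```text
time: 10.58
tool_pos: [0.6061, 0.1394, 0.2971]
tcp_rot: [-2.488, -1.916, 0.005]
wrist_force: [0.6, 0.9, -0.2]
width: 0.401
grip_force: 0.0
```

```bash
python3 a.py
python3 - <<'E'
from h import *
im,p=cloud("wrist"); cv2.imwrite("pics/w2.png",cv2.resize(im,(800,600)))
X,Y,Z=p[...,0],p[...,1],p[...,2]
k=(np.hypot(X-.606,Y-.139)<.04)&(Z>.16)&(Z<.18)
q=p[k]; print(k.sum(),cv2.minAreaRect((q[:,:2]*1000).astype(np.float32)))
k=(np.hypot(X-.5616,Y-.032)<.04)&(Z>.15)&(Z<.2); q=p[k]; print("lever",k.sum(), q.min(0),q.max(0))
E
```

```text
10.575 [0.6061 0.1394 0.2971] bar rel mill 79.88568572054345 F [ 0.6  0.9 -0.2] T [-0.02 -0.04  0.  ] 0.40116726400295394
912 ((608.144287109375, 140.43728637695312), (49.991146087646484, 12.342041969299316), 75.02354431152344)
lever 777 [0.55470601 0.01746315 0.15005763] [0.59086919 0.04596055 0.18352631]
```

View pics/w2.png

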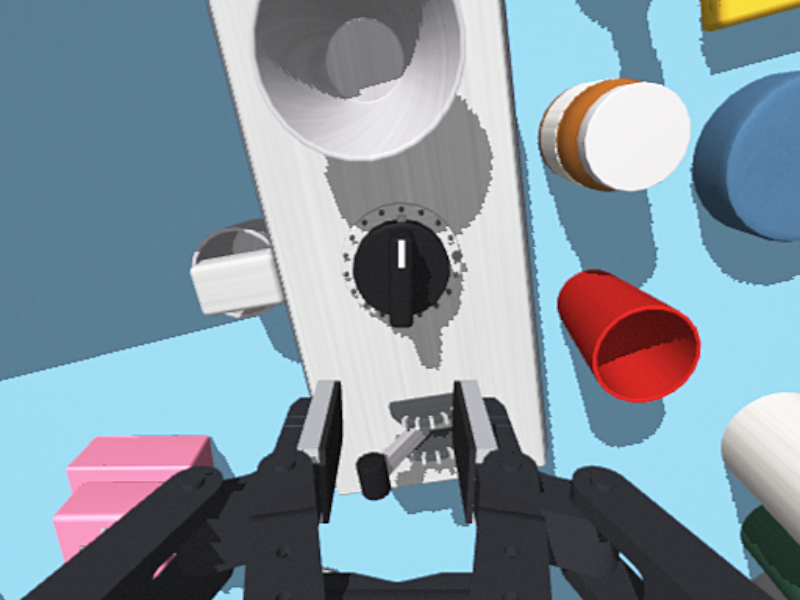

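The dial bar reads 79.7°, which is four clicks. The lever roller shows at (373,475), near (0.563, 0.034). I'll straddle it with the half-open fingers.

Request:
carry_out(
  series="-0.0145 -0.035 0 5; -0.0145 -0.035 0 5; -0.0144 -0.0355 0 0; 0 0 0 0; 0 0 -0.03 0; 0 0 -0.03 0; 0 0 -0.03 0; 0 0 -0.02 0; 0 0 -0.009 0; 0 0 0 0; 0 0 0 0; 0 0 0 0",
)

```text
time: 12.12
tool_pos: [0.5645, 0.0341, 0.1816]
tcp_rot: [2.312, 2.125, 0.003]
wrist_force: [-0.1, 0.8, 0.3]
width: 0.402
grip_force: 0.0
```

```bash
python3 a.py
python3 - <<'E'
from h import *
im,p=cloud("wrist"); cv2.imwrite("pics/w3.png",cv2.resize(im,(800,600)))
E
```

```text
12.125 [0.5645 0.0341 0.1816] bar rel mill 89.8859868033998 F [-0.1  0.8  0.3] T [ 0.01 -0.03 -0.01] 0.4021148084803959
```

View pics/w3.png

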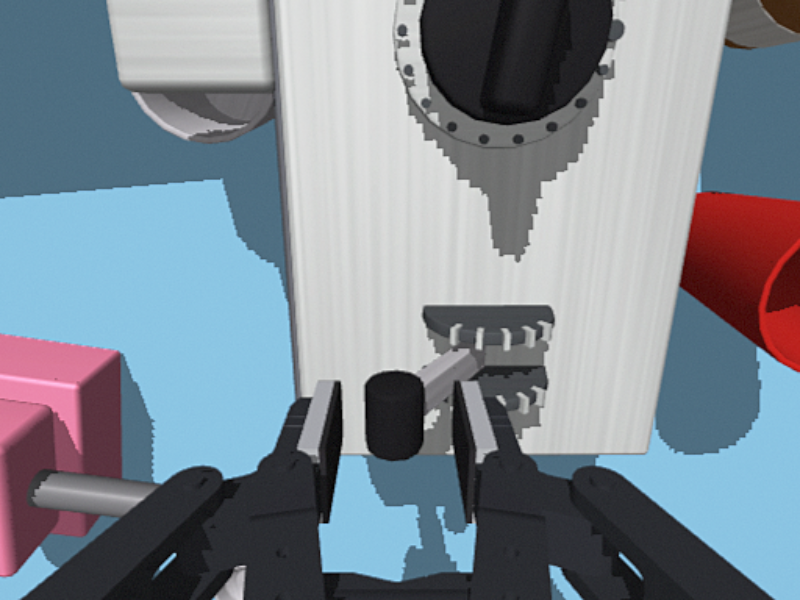

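The roller at (395,415) sits centred between the pads at (328,450) and (467,450). Pushing to the first notch.

Request:
carry_out(
  series="0 0 -0.004 0; 0.006 -0.0005 0 0; 0.005 -0.0004 0 0; 0.004 -0.0003 0 0; 0.004 -0.0003 0 0; 0.003 -0.0003 0 0; 0 0 0 0; 0 0 0 0; 0 0 0 0; 0 0 0 0",
)

```text
time: 13.42
tool_pos: [0.5856, 0.0323, 0.1762]
tcp_rot: [-2.313, -2.126, 0.0]
wrist_force: [-0.8, -0.4, -0.4]
width: 0.405
grip_force: 0.0
```

```bash
python3 a.py
cat > l.py <<'E'
from h import *
im,p=cloud("wrist")
X,Y,Z=p[...,0],p[...,1],p[...,2]
g=im.max(-1)<90
k=g&(abs(Y-.033)<.02)&(abs(X-.585)<.045)&(Z>.17)&(Z<.2)
q=p[k];print(k.sum(),q.min(0),q.max(0),np.median(q,0))
cv2.imwrite("pics/l%d.png"%(100*bot.read_state()["time"]),cv2.resize(im,(800,600)))
E
python3 l.py; ls pics
```

```text
13.425 [0.5856 0.0323 0.1762] bar rel mill 89.88840599837015 F [-0.8 -0.4 -0.4] T [ 0.04 -0.06 -0.02] 0.4047405051993738
4471 [0.55565189 0.01778658 0.17004043] [0.61651689 0.04450488 0.1999954 ] [0.58295348 0.03614058 0.18877904]
c.png
l1347.png
scene1.png
top1.png
w1.png
w2.png
w3.png
```

View pics/l1347.png

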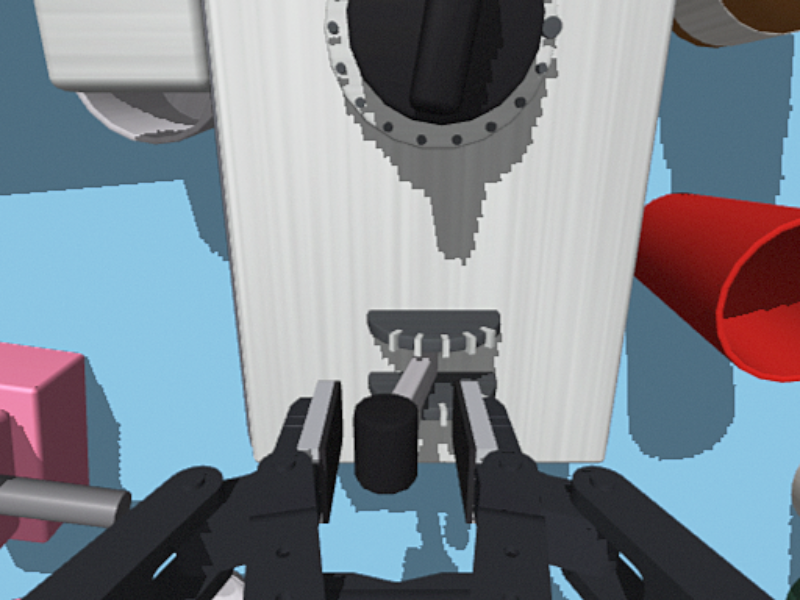

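The roller has moved to (386,440), about 3.5 mm off the pads' centre and free of force. That puts it at x ≈ 0.582, which is the first notch. Pushing to the second.

Request:
carry_out(
  series="0.005 -0.0004 0 0; 0.005 -0.0004 0 0; 0.005 -0.0004 0 0; 0.004 -0.0003 0 0; 0.003 -0.0003 0 0; 0 0 0 0; 0 0 0 0; 0 0 0 0; 0 0 0 0; 0 0 0 0",
)

```text
time: 14.72
tool_pos: [0.6076, 0.0305, 0.1763]
tcp_rot: [2.313, 2.126, 0.0]
wrist_force: [-0.1, -0.4, 0.2]
width: 0.4
grip_force: 0.0
```

```bash
python3 a.py; python3 l.py; ls pics
```

```text
14.725 [0.6076 0.0305 0.1763] bar rel mill 89.88773607562707 F [-0.1 -0.4  0.2] T [ 0.   -0.07  0.01] 0.39998020476071633
4138 [0.57759031 0.01607527 0.17000128] [0.62685559 0.04264055 0.19999669] [0.6037036  0.03546461 0.1904336 ]
c.png
l1347.png
l1477.png
scene1.png
top1.png
w1.png
w2.png
w3.png
```

Request:
carry_out(
  series="0 0 0.03 0; 0 0 0.04 0; 0 0 0.05 0; -0.0085 -0.04 0 0; -0.0085 -0.04 0 0; -0.0085 -0.04 0 0; -0.0085 -0.04 0 0; -0.0085 -0.04 0 0; -0.0085 -0.04 0 0; -0.0085 -0.04 0 0; -0.0085 -0.04 0 0; 0 0 0 0; 0 0 0 0; 0 0 0 0; 0 0 0 0",
)

```text
time: 16.65
tool_pos: [0.54, -0.2886, 0.2964]
tcp_rot: [2.311, 2.128, 0.0]
wrist_force: [0.3, -0.4, -0.8]
width: 0.396
grip_force: 0.0
```

```bash
python3 a.py
python3 - <<'E'
from h import *
im,p=cloud("wrist"); cv2.imwrite("pics/t.png",cv2.resize(im,(800,600)))
X,Y,Z=p[...,0],p[...,1],p[...,2]
k=(np.hypot(X-.54,Y+.29)<.035)&(Z>.118)&(Z<.15); q=p[k]; print("toggle",k.sum(),q.min(0),q.max(0),np.median(q,0))
k=(abs(X-.552)<.07)&(abs(Y+.29)<.07)&(Z>.085)&(Z<.105); print("box",cv2.minAreaRect((p[k][:,:2]*1000).astype(np.float32)))
im,p=cloud("top"); X,Y,Z=p[...,0],p[...,1],p[...,2]
k=(abs(X-.59)<.05)&(abs(Y-.033)<.018)&(Z>.165)&(Z<.2); q=p[k]; print("lever",k.sum(),q.min(0),q.max(0),np.median(q,0))
E
```

```text
16.65 [ 0.54   -0.2886  0.2964] bar rel mill 89.9662773394874 F [ 0.3 -0.4 -0.8] T [ 0.   -0.03 -0.03] 0.39642824164906143
toggle 242 [ 0.53427058 -0.29663568  0.1181424 ] [ 0.55117389 -0.28240436  0.1365866 ] [ 0.54282113 -0.28858612  0.13273689]
box ((554.0701904296875, -291.3828430175781), (85.35045623779297, 85.14554595947266), 83.4221420288086)
lever 46 [0.59472461 0.019796   0.18557565] [0.61051156 0.04112595 0.19651209] [0.60076886 0.03035319 0.19154009]
```

View pics/t.png

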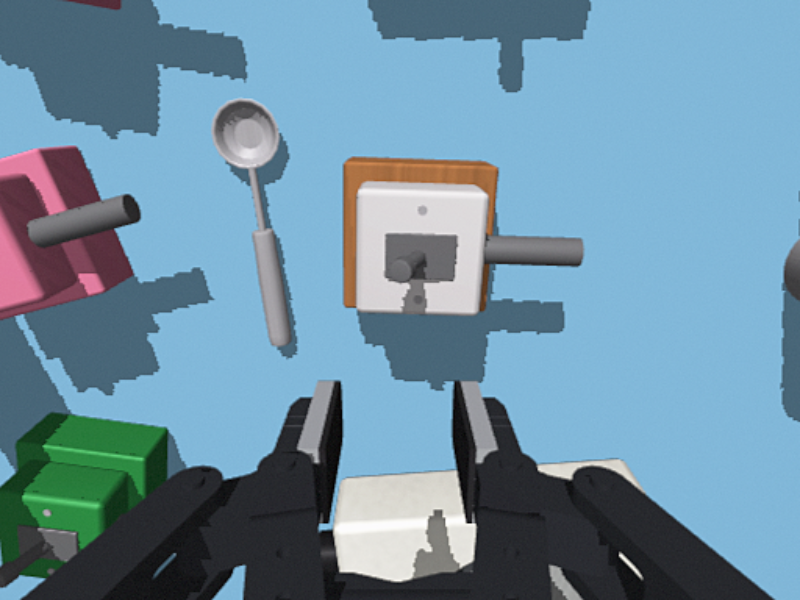

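The white box shows its toggle at (405,265), leaning to the near side. By depth the tip is at (0.541, −0.289), right under the tool. I'll descend around it and push it along +x.

Request:
carry_out(
  series="0.001 -0.0005 -0.05 0; 0 0 -0.05 0; 0 0 -0.04 0; 0 0 -0.02 0; 0 0 -0.011 0; 0 0 0 0; 0 0 0 0; 0.006 -0.0005 0 0; 0.006 -0.0005 0 0; 0.005 -0.0005 0 0; 0.005 -0.0005 0 0; 0.005 -0.0005 0 0; 0.004 0 0 0; 0 0 0 0; 0 0 0 0; 0 0 0 0",
)

```text
time: 18.75
tool_pos: [0.5715, -0.2925, 0.1252]
tcp_rot: [-2.313, -2.126, 0.0]
wrist_force: [0.4, 0.2, -0.2]
width: 0.402
grip_force: 0.0
```

```bash
python3 a.py
```

```text
18.75 [ 0.5715 -0.2925  0.1252] bar rel mill 89.88394678203181 F [ 0.4  0.2 -0.2] T [0.   0.   0.02] 0.4022687523529194
```

Request:
carry_out(
  series="0 0 0.03 0; 0 0 0.05 0; 0 0 0.05 0; 0 0 0.05 0; -0.03 0 0.02 0; -0.03 0 0 0; 0 0 0 0; 0 0 0 0; 0 0 0 0",
)

```text
time: 19.88
tool_pos: [0.5122, -0.2924, 0.3247]
tcp_rot: [-2.312, -2.126, -0.0]
wrist_force: [0.5, 0.5, -0.4]
width: 0.401
grip_force: 0.0
```

```bash
python3 a.py
python3 - <<'E'
from h import *
im,p=cloud("wrist"); X,Y,Z=p[...,0],p[...,1],p[...,2]
k=(np.hypot(X-.554,Y+.29)<.035)&(Z>.118)&(Z<.15); q=p[k]; print("toggle",k.sum(),q.min(0),q.max(0),np.median(q,0))
im,p=cloud("top"); X,Y,Z=p[...,0],p[...,1],p[...,2]
k=(abs(X-.59)<.05)&(abs(Y-.033)<.018)&(Z>.165)&(Z<.2); q=p[k]; print("lever",q.min(0),q.max(0))
k=(np.hypot(X-.607,Y-.14)<.035)&(Z>.16)&(Z<.18); print("dial",cv2.minAreaRect((p[k][:,:2]*1000).astype(np.float32)))
cv2.imwrite("pics/end.png",cv2.resize(im,(800,600)))
E
```

```text
19.875 [ 0.5122 -0.2924  0.3247] bar rel mill 89.90531323138988 F [ 0.5  0.5 -0.4] T [ 0.01 -0.01  0.03] 0.40110818809718
toggle 228 [ 0.557145   -0.29987304  0.11814778] [ 0.57353549 -0.28520588  0.1357167 ] [ 0.56476296 -0.29130505  0.13236647]
lever [0.59475911 0.01992408 0.18475273] [0.61074537 0.04112398 0.19778461]
dial ((606.033935546875, 139.84922790527344), (49.606544494628906, 13.324378967285156), 74.3836441040039)
```

View pics/end.png

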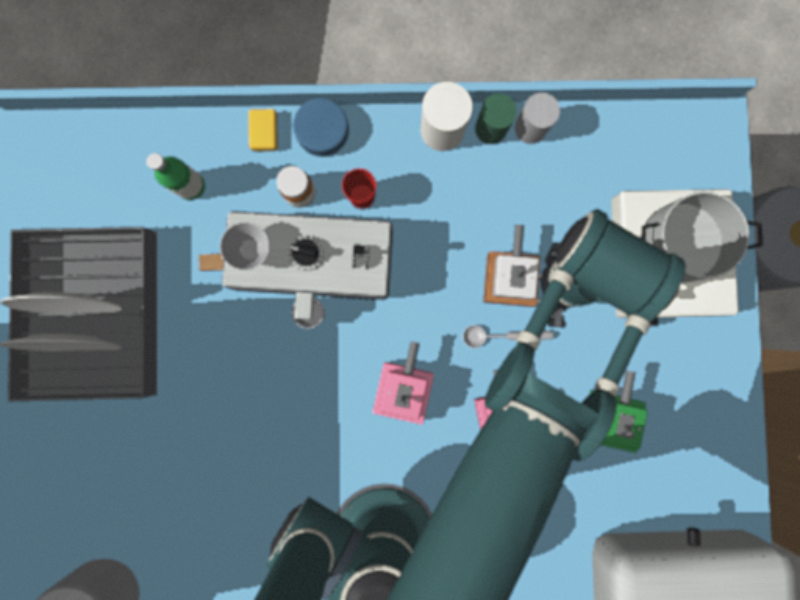

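The final view shows the toggle leaning to the far side, with its tip at x = 0.566. The lever is in its second notch and the dial at 79–80°. The cup (308,312), tumbler (360,187), jar (295,185), spoon (478,336) and matchbox (210,262) haven't moved. Handing in.

```bash
python3 -c "
from workcell import bot
print(bot.finish_job())"
```

```text
the job is handed in; nothing more can be done
None
```

The job is handed in at about 20 s of the 64 s: by the final camera check the dial is four clicks off its stop, the dose lever in its second notch, the toggle on and the loose things unmoved; the hand-in returned no verdict.

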